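Wake up the microscope's imaging set

TASK

Switch on the microscope's imaging set at its control pods: first press the power pod's wide rocker fully over, pushing down its raised half (the one nearest the robot); then press the lamp pod's round key fully in; then press the camera pod's long bar key fully in; then move clear. Only press: do not pick up, tip or push along any pod, do not press the pod with two small square keys, and leave everything else on the bench where it stands.

Things in the scene. Friction and masses are not known exactly. Their poses are not given: they have to be found in the camera images.
- rocker_pod: Power pod: loose white box 104 (x) x 84 (y) x 36 mm high, 0.7 kg; origin at the centre of its underside, z up, -x end roughly towards the robot (within 0.5 rad). The four pods stand in any order. On top: one grey paddle rocker, 70 mm (x) x 50 mm (y), pivot along y 43 mm above the bench; while off, its half nearest the robot (-x) is up, the end at 53 mm.
- rocker_press (a point): Point on the top face of the rocker's raised half, 25 mm from the pivot towards the pod's -x end, midway across; about 51 mm above the bench while off, 44 mm when pressed over. It moves with the rocker. Press straight down here.
- rocker (a joint): Rocker angle, rad: 0 = off (near half up), 0.28 = pressed fully over (near half down). Needs about 2.5 N at the press point and stays where it is left. Starts between 0 and 0.03.
- round_pod: Lamp pod: loose white box 104 (x) x 84 (y) x 36 mm high, 0.7 kg; origin at the centre of its underside, z up, -x end roughly towards the robot (within 0.5 rad). The four pods stand in any order. In the middle of its top it has one round grey key, 40 mm across.
- round_key_top (a point): Centre of the round key's top face, 54 mm above the bench while up, 46 mm when fully in. It moves with the key.
- round_key (a joint): Round key. It slides straight down by 8 mm (joint 0 = up, 0.008 = fully in), resists with a steady 4 N and stays where it is left. Starts between 0 and 0.001.
- bar_pod: Camera pod: loose white box 104 (x) x 84 (y) x 36 mm high, 0.7 kg; origin at the centre of its underside, z up, -x end roughly towards the robot (within 0.5 rad). The four pods stand in any order. In the middle of its top it has one long grey bar key, 64 mm across (along the pod's y) and 22 mm deep (along its x).
- bar_key_top (a point): Centre of the bar key's top face, 54 mm above the bench while up, 46 mm when fully in. It moves with the key.
- bar_key (a joint): Bar key. It slides straight down by 8 mm (joint 0 = up, 0.008 = fully in), resists with a steady 4 N and stays where it is left. Starts between 0 and 0.001.
- twin_pod: Heater pod, to be left alone: loose white box 104 (x) x 84 (y) x 36 mm high, 0.7 kg; origin at the centre of its underside, z up, -x end roughly towards the robot (within 0.5 rad). The four pods stand in any order. On top it has two small square grey keys, 22 x 22 mm, side by side 42 mm apart along the pod's y, tops 54 mm above the bench.
- twin_left (a joint): One square key of the twin-key pod (at the pod's +y). It slides straight down by 8 mm (joint 0 = up, 0.008 = fully in), resists with a steady 4 N and stays where it is left. Must stay up.
- twin_right (a joint): The other square key (at the pod's -y). It slides straight down by 8 mm (joint 0 = up, 0.008 = fully in), resists with a steady 4 N and stays where it is left. Must stay up.
- dish: Bystander: loose clear culture dish, 64 mm across, 16 mm high; origin at the centre of its underside.
- vial: Bystander: loose brown glass vial, 36 mm across, 60 mm high; origin at the centre of its underside.
- specimen_pot: Bystander: loose clear specimen pot with a white cap, 52 mm across, 65 mm high; origin at the centre of its underside.
- slide_box: Bystander: loose cardboard box of slides, 78 x 32 x 26 mm high; origin at the centre of its underside.
- marker_pen: Bystander: loose marker pen lying down, 130 mm long along its x, 10 mm thick; origin at the middle of its underside.
- tally_counter: Bystander: loose round steel tally counter, 48 mm across, 38 mm high; origin at the centre of its underside.
Not all that is in view belongs to the job. Leave any purple look-alike of the bar_pod alone.

How it is judged:
By the outcome, as a careful person would: the job done as asked, in the order asked, and still so for the second after the job is handed in, with the robot touching nothing.
It also fails if it takes over 42 s, if anything falls off the work surface, if the arm or the gripper's body presses on something with over 40 N, if the wrist force passes 120 N, or if a joint passes its speed limit or range.

ROBOT

A 6-joint arm with a two-finger parallel gripper is mounted at the origin on the work surface. World frame = base frame: x ahead of the robot, y to its left, z up, the work surface at z = 0. Lengths are in m, angles in rad, forces in N, time in s.
With the tool pointing down it reaches from about 0.275 to 0.975 m from the base axis. Payload 8.4 kg.
Tool frame: the origin (TCP) lies midway between the tips of the shut fingers; the grasp point (between the pads) lies 19 mm behind it; z points along the fingers, y is the line along which they close (so a half turn about z gives the same grasp; the last joint's range is limited). The gripper opens to 92 mm and grips with 3 to 60 N. Pads are 20 mm wide; open, the fingers measure 128 mm over their backs; the gripper's body (75 mm by 189 mm) begins 69 mm behind the grasp point.
Start: joints at [1.34, 0.353, 1.633, -0, 1.155, -0.002], TCP at [0.142, 0.609, 0.215] pointing down, gripper open.
Joint ranges: [-2.63, 2.63], [-0.92, 2.1], [0.06, 2.66], [-1.3, 4.44], [0, 2.69], [-3.02, 3.02]. Speed limits (rad/s): [2.22, 2.22, 2.79, 3.14, 3.14, 3.14].

INTERFACE

Orientations are given as a unit quaternion [x, y, z, w].
In Python, from workcell import monitor, optics, ticket gives the robot as it stands.
- The arm moves only by the tool move_arm, never from a script. Its argument "deltas" is a list that holds one entry, the list of rows, each a list of 7 numbers: the shift along the tool's x, y, z in mm, then the turn, a rotation vector about the tool's x, y, z in degrees, then the finger opening in mm, from 0 to 91.9. In form: [[[tx, ty, tz, ax, ay, az, gripper], ...]]. A call has 1 to 20 rows; each row is the pose to reach, as a shift and turn from the pose commanded when the call began, along the tool's axes at that moment; what a row does not reach only later rows make up. A row lasts 1/12 s, in which the tool goes at most 41.7 mm and 7.16 degrees, less where a joint would pass 70% of its speed; a pose out of reach is approached as far as the arm can. A call with a gripper value outside its range is refused whole. The fingers move at their own pace and stop on an object; "squeeze" is the grip in N (left out, the last holds). Time passes only in rows, so rows that repeat a pose let the fingers close. It gives the time, the measured TCP pose, the force, the opening and the grip force at its end, in the units of the state.
- monitor.get_obs(): the state, without advancing time (a new reading comes with each control period).
- optics.get_image(name): name is "scene" or "top" or "wrist"; returns the picture (420x560x3 uint8, red, green, blue); there is no depth.
- optics.get_calibration(name): a dict with "camera_matrix" (3x3 intrinsics, pixels), "R" (3x3) and "t" (3): a world point X has camera coordinates R X + t; the wrist camera has in their place "tool_from_camera" (4x4, takes a point from camera to tool coordinates, whose origin is the TCP and whose axes are the flange's). Camera axes: x right, y down, z forward; pixel columns grow to the right and rows downward; lengths in m; the calibration is good to about 2 mm. A picture is of the moment at which its call begins: read the wrist's pose just before it. get_calibration takes no time and is no camera call.
- ticket.hand_in(): hands the job in; it is judged then, once.
The state is a dict: "clock": time; "joint_pos": joint angles; "qvel": joint speeds; "joint_efforts": joint torques, N m; "tcp_pos": TCP position; "eef_rot": TCP orientation; "force": force on the tool from outside, world axes, zero at the start; "moment": the same for the moment, N m; "grip_width": finger opening in m; "grip_force": force on a finger pad.
Only numpy, scipy, OpenCV 4.12 (cv2) and the standard library are available. Lean on these libraries where they do the work, as an engineer would, in place of code of your own. Each camera call takes 0.05 s, during which the arm holds its last target. There are 200 camera calls.

## Working session

There is one attempt and no reset: what is moved stays moved. The work goes in short steps, Python scripts to look and compute and a tool call to move; the robot and the scene stay as the last step left them, time stands still between calls to the robot, and variables do not carry over. Pictures are saved under pics/ and viewed, at most 10 in all, crops included, and the job is handed in when it is done.

Besides the shell and the picture viewer there is one more tool, called after "Call:" as name(argument=value, ...) on one line, values as JSON. move_arm: Moves the arm, as the interface text tells. Its arguments: {"type":"object","properties":{"deltas":{"type":"array"},"squeeze":{"type":"number"}},"required":["deltas"]}

```bash
mkdir -p pics; python3 - <<'E'
from workcell import monitor, optics
import cv2
o=monitor.get_obs();print({k:o[k] for k in("clock","tcp_pos","eef_rot","force","grip_width")})
for n in("top","scene"):
    cv2.imwrite(f"pics/{n}0.png",optics.get_image(n)[:,:,::-1])
    c=optics.get_calibration(n);print(n,c)
E
```

```text
{'clock': 0.0, 'tcp_pos': array([0.14164448, 0.60823424, 0.21390146]), 'eef_rot': array([ 1.14139199e-01,  9.93464536e-01, -6.73089432e-04, -7.43499333e-05]), 'force': array([-0.77107441, -0.84827283, -0.40005922]), 'grip_width': 0.09150800975079874}
top {'camera_matrix': array([[430.76796887,   0.        , 283.37304863],
       [  0.        , 430.76796887, 204.60691705],
       [  0.        ,   0.        ,   1.        ]]), 'R': array([[ 1.73860991e-03, -9.99967852e-01, -7.82763490e-03],
       [-9.94425220e-01, -9.03598117e-04, -1.05440339e-01],
       [ 1.05429876e-01,  7.96731717e-03, -9.94394823e-01]]), 't': array([0.039517  , 0.56086805, 0.76488347])}
scene {'camera_matrix': array([[535.17192504,   0.        , 268.62922155],
       [  0.        , 535.17192504, 212.47580256],
       [  0.        ,   0.        ,   1.        ]]), 'R': array([[ 0.16363561,  0.9864575 , -0.01117959],
       [ 0.77273552, -0.13521128, -0.62015944],
       [-0.61327254,  0.0928413 , -0.78439613]]), 't': array([-0.13856396, -0.41232295,  1.3219426 ])}
```

View pics/top0.png

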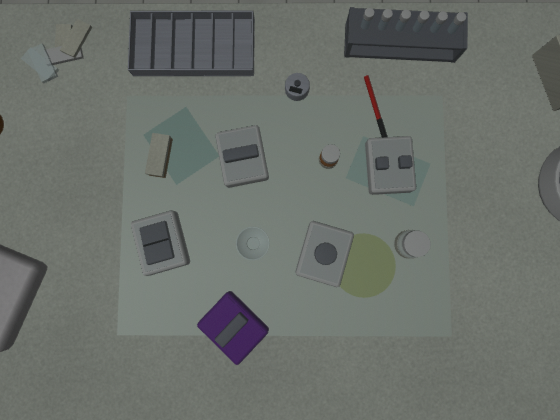

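View pics/scene0.png

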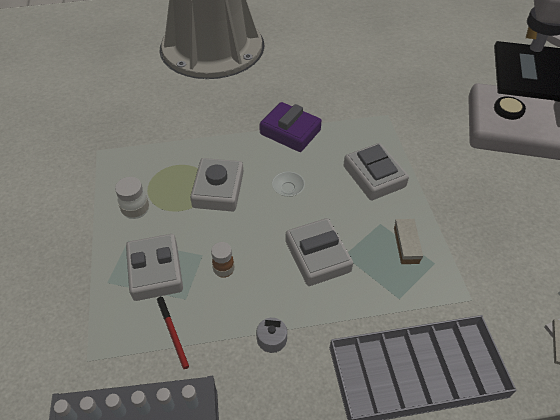

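The top view shows the rocker pod at (160,243), the round pod at (325,254), the bar pod at (241,154), the twin pod at (391,163) and the purple decoy at (232,328). The arm is out of view.

```bash
cat > h.py <<'E'
import cv2,numpy as np
from workcell import optics
def cast(n,px,z):
    c=optics.get_calibration(n);K,R,t=c["camera_matrix"],c["R"],c["t"]
    d=R.T@np.linalg.solve(K,np.array([*px,1.]));o=-R.T@t
    return o+d*(z-o[2])/d[2]
def keys(n,seeds,z,half=38):
    im=cv2.imread(f"pics/{n}0.png");hsv=cv2.cvtColor(im,cv2.COLOR_BGR2HSV)
    for k,s in seeds.items():
        x,y=s;roi=np.zeros(im.shape[:2],np.uint8);roi[y-half:y+half,x-half:x+half]=255
        m=((hsv[...,2]<125)&(hsv[...,1]<70)).astype(np.uint8)*255&roi
        if k=="rocker": m=cv2.morphologyEx(m,cv2.MORPH_CLOSE,np.ones((5,5)))
        cs=[c for c in cv2.findContours(m,0,2)[0] if cv2.pointPolygonTest(c,s,True)>-6 and cv2.contourArea(c)>80]
        c=max(cs,key=cv2.contourArea);b=cv2.boxPoints(cv2.minAreaRect(c))
        P=np.array([cast(n,p,z[k])[:2] for p in b])
        e1,e2=P[1]-P[0],P[2]-P[1]
        print(n,k,"area",cv2.contourArea(c),"ctr",P.mean(0).round(4),"sides",[round(float(np.hypot(*e)),4) for e in(e1,e2)],"angs",[round(float(np.degrees(np.arctan2(e[1],e[0]))),1) for e in(e1,e2)])
E
python3 - <<'E'
from h import *
z=dict(rocker=.045,round=.054,bar=.054)
keys("top",dict(rocker=(157,243),round=(325,254),bar=(241,154)),z)
keys("scene",dict(rocker=(376,161),round=(216,174),bar=(320,242)),z)
print(cast("top",(157,243),.043),cast("scene",(374,162),.043))
im=[cv2.resize(cv2.imread("pics/top0.png")[y-45:y+45,x-45:x+45],(260,260)) for x,y in((160,243),(325,254),(241,154))]
cv2.imwrite("pics/c.png",np.hstack(im))
E
```

```text
top rocker area 2729.5 ctr [0.4909 0.2619] sides [0.0894, 0.1053] angs [-75.1, -163.8]
top round area 3924.0 ctr [ 0.4721 -0.0397] sides [0.1193, 0.1315] angs [-89.9, 179.0]
top bar area 4779.5 ctr [0.6547 0.118 ] sides [0.1373, 0.1329] angs [-90.0, -179.8]
scene rocker area 2201.5 ctr [0.5108 0.2559] sides [0.106, 0.1398] angs [125.2, 13.2]
scene round area 2495.5 ctr [ 0.5004 -0.0486] sides [0.1285, 0.1226] angs [176.6, 80.0]
scene bar area 2450.0 ctr [0.6736 0.1203] sides [0.12, 0.1188] angs [102.5, 0.3]
[0.4896699  0.26765868 0.043     ] [0.49037222 0.2615522  0.043     ]
```

View pics/c.png

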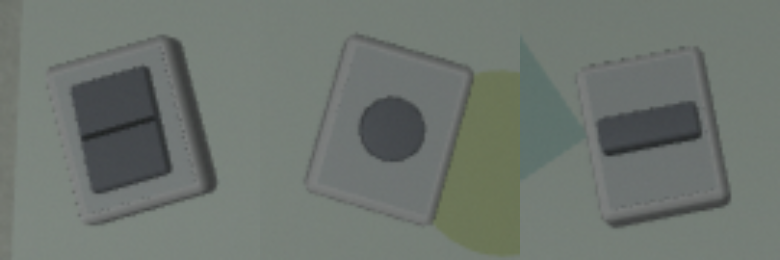

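The crops show the keys clearly darker than the pod tops, so the threshold was too high. I'll lower it.

```bash
sed -i 's/\[...,2\]<125/[...,2]<T/; s/half=38/half=26,T=95/' h.py
python3 - <<'E'
from h import *
z=dict(rocker=.045,round=.054,bar=.054)
im=cv2.imread("pics/top0.png").max(2);print(im[254,325],im[230,325],im[154,241],im[170,241],im[235,152],im[255,160])
keys("top",dict(rocker=(157,241),round=(325,254),bar=(241,154)),z)
im=cv2.imread("pics/scene0.png").max(2);print(im[174,216],im[195,216],im[242,320],im[260,320],im[155,370],im[168,383])
keys("scene",dict(rocker=(376,161),round=(216,174),bar=(320,242)),z)
E
```

```text
77 115 75 113 76 77
top rocker area 1064.0 ctr [0.4908 0.2683] sides [0.0525, 0.0716] angs [-76.9, -165.3]
top round area 380.0 ctr [ 0.4724 -0.0336] sides [0.0389, 0.0386] angs [-89.9, 179.4]
top bar area 449.0 ctr [0.6522 0.1185] sides [0.0648, 0.0258] angs [-78.5, -168.5]
78 124 82 125 83 83
scene rocker area 1317.5 ctr [0.4984 0.2618] sides [0.1086, 0.0987] angs [165.2, 79.9]
scene round area 340.5 ctr [ 0.4811 -0.0375] sides [0.0392, 0.0495] angs [80.0, -6.6]
scene bar area 538.5 ctr [0.6607 0.1152] sides [0.0683, 0.0308] angs [102.1, 1.4]
```

```bash
cat > plan.py <<'E'
import sys,numpy as np
from scipy.spatial.transform import Rotation as Ro
from workcell import monitor
x,y,z,yaw=map(float,sys.argv[1:])   # yaw (deg): wanted world direction of tool y
o=monitor.get_obs();R=Ro.from_quat(o["eef_rot"]);p=o["tcp_pos"]
M=R.as_matrix();cur=np.degrees(np.arctan2(M[1,1],M[0,1]));dy=(yaw-cur+90)%180-90
T=Ro.from_rotvec([0,0,np.radians(cur+dy)]).as_matrix()@np.array([[0,-0.,0],[0,0,0],[0,0,0]]) 
c,s=np.cos(np.radians(cur+dy)),np.sin(np.radians(cur+dy))
T=np.column_stack([[-s,c,0],[c,s,0],[0,0,-1]])
print("clk",o["clock"],"tcp",p.round(4),"F",o["force"].round(1),"shift mm",(M.T@(np.array([x,y,z])-p)*1000).round(1),
 "turn deg",np.degrees((R.inv()*Ro.from_matrix(T)).as_rotvec()).round(1),"j6",o["joint_pos"][5])
E
sed -i '/^T=Ro/d' plan.py
python3 plan.py 0.466 0.260 0.15 104; python3 plan.py 0.466 0.260 0.075 104
```

```text
clk 0.1 tcp [0.1417 0.6083 0.214 ] F [ 0.6 -1.1 -0.3] shift mm [-394.9 -265.6   64.3] turn deg [ -0.1  -0.  -27.1] j6 -0.0023902921137330508
clk 0.1 tcp [0.1417 0.6083 0.214 ] F [ 0.6 -1.1 -0.3] shift mm [-394.9 -265.5  139.3] turn deg [ -0.1  -0.  -27.1] j6 -0.0023902921137330508
```

Call:
move_arm(deltas=[[[-33,-22,5,0,0,-2,0],[-66,-44,11,0,0,-4,0],[-99,-66,16,0,0,-7,0],[-132,-88,21,0,0,-9,0],[-165,-110,27,0,0,-11,0],[-198,-133,32,0,0,-13,0],[-231,-155,37,0,0,-16,0],[-264,-177,43,0,0,-18,0],[-297,-199,48,0,0,-20,0],[-330,-221,53,0,0,-22,0],[-362,-243,59,0,0,-25,0],[-395,-265.5,64,0,0,-27,0],[-395,-265.5,64,0,0,-27,0],[-395,-265.5,64,0,0,-27,0],[-395,-265.5,64,0,0,-27,0],[-395,-265.5,64,0,0,-27,0]]])

```text
clock: 1.43
tcp_pos: [0.4655, 0.2613, 0.1506]
eef_rot: [-0.121, 0.993, 0.0, -0.0]
force: [-0.8, 0.4, 1.2]
grip_width: 0.0007
grip_force: 0.0
```

```bash
python3 plan.py 0.466 0.260 0.062 104; python3 - <<'E'
from workcell import optics,monitor
import cv2
print(monitor.get_obs()["grip_width"])
cv2.imwrite("pics/w1.png",optics.get_image("wrist")[:,:,::-1])
E
```

```text
clk 1.4333 tcp [0.4655 0.2613 0.1506] F [-0.8  0.4  1.2] shift mm [-0.2 -1.4 88.6] turn deg [ 0.  -0.  -0.1] j6 -1.3055043617217328
0.0006677500215146481
```

View pics/w1.png

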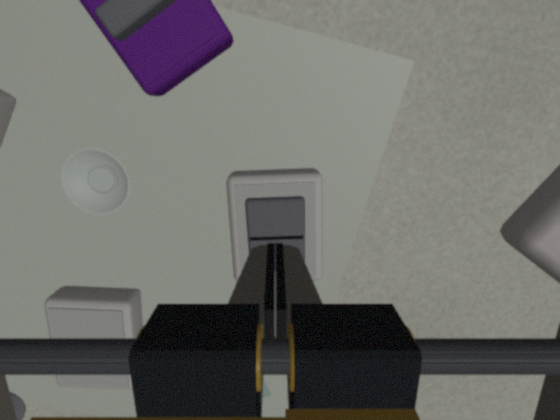

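The wrist view shows the rocker's crease ending at about (250,238) and (304,238), with its near half above that, and the fingertips in front. I'll check the crease position from this view.

```bash
cat >> h.py <<'E'
from scipy.spatial.transform import Rotation as Ro
from workcell import monitor
def wcast(px,z):
    o=monitor.get_obs();c=optics.get_calibration("wrist");A=c["tool_from_camera"];R=Ro.from_quat(o["eef_rot"]).as_matrix()
    d=R@A[:3,:3]@np.linalg.solve(c["camera_matrix"],np.array([*px,1.]));q=o["tcp_pos"]+R@A[:3,3]
    return q+d*(z-q[2])/d[2]
E
python3 - <<'E'
from h import *
for p,z in(((277,238),.043),((276,197),.053),((248,197),.053),((304,197),.053)):print(p,wcast(p,z).round(4))
E
```

```text
(277, 238) [0.4932 0.27   0.043 ]
(276, 197) [0.455  0.2595 0.053 ]
(248, 197) [0.4605 0.2374 0.053 ]
(304, 197) [0.4495 0.2816 0.053 ]
```

Call:
move_arm(deltas=[[[0,0,35,0,0,0,0],[0,0,70,0,0,0,0],[0,0,88,0,0,0,0],[0,0,93,0,0,0,0],[0,0,96,0,0,0,0],[0,0,99,0,0,0,0],[0,0,102,0,0,0,0],[0,0,105,0,0,0,0],[0,0,107,0,0,0,0],[0,0,108,0,0,0,0],[0,0,108,0,0,0,0]]])

```text
clock: 2.4
tcp_pos: [0.4665, 0.2612, 0.0452]
eef_rot: [-0.121, 0.993, 0.001, 0.0]
force: [-10.2, -1.8, 26.4]
grip_width: 0.0005
grip_force: 13.7
```

Call:
move_arm(deltas=[[[0,0,-5,0,0,0,0],[0,0,-40,0,0,0,0],[0,0,-75,0,0,0,0],[0,0,-108,0,0,0,0],[0,0,-108,0,0,0,0]]])

```text
clock: 2.82
tcp_pos: [0.4701, 0.2626, 0.1575]
eef_rot: [-0.121, 0.993, 0.002, 0.005]
force: [1.2, 0.5, 0.6]
grip_width: 0.0004
grip_force: 0.0
```

```bash
python3 - <<'E'
from workcell import optics
import cv2,numpy as np
a=cv2.imread("pics/w1.png")
b=optics.get_image("wrist")[:,:,::-1];cv2.imwrite("pics/w2.png",b)
s=optics.get_image("scene")[:,:,::-1];s0=cv2.imread("pics/scene0.png")
f=lambda i,x,y:cv2.resize(i[y:y+130,x:x+130],(390,290))
cv2.imwrite("pics/c2.png",np.vstack([np.hstack([f(a,210,150),f(b,210,150)]),np.hstack([f(s0,310,120),f(s,310,120)])]))
E
python3 plan.py 0.4735 -0.035 0.15 60
```

```text
clk 2.9167 tcp [0.4676 0.2612 0.1527] F [ 0.4 -0.4  0. ] shift mm [  65.4 -289.     2. ] turn deg [ 0.2  0.2 43.9] j6 -1.3064463696492143
```

View pics/c2.png

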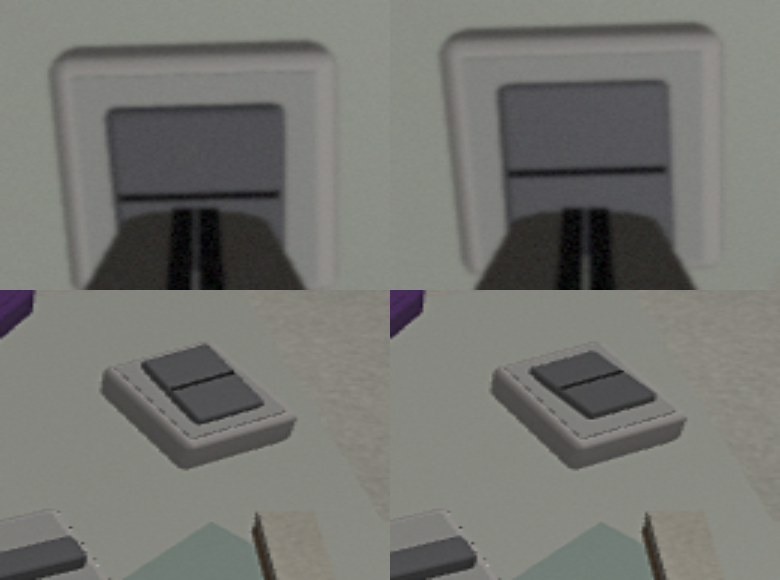

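The rocker is now over: its far half is up, and the pod doesn't visibly move. Next is the round key, keeping the same tool orientation.

Call:
move_arm(deltas=[[[7,-30,0,0,0,0,0],[15,-65,0,0,0,0,0],[22,-100,0,0,0,0,0],[31,-137,0,0,0,0,0],[39,-174,0,0,0,0,0],[47,-210,0,0,0,0,0],[56,-247,0,0,0,0,0],[62,-275,0,0,0,0,0],[66,-289,0,0,0,0,0],[66,-289,0,0,0,0,0],[66,-289,0,0,0,0,0],[66,-289,0,0,0,0,0],[66,-289,0,0,0,0,0]]])

```text
clock: 4.0
tcp_pos: [0.4713, -0.0349, 0.1501]
eef_rot: [-0.121, 0.993, 0.0, -0.0]
force: [0.0, 0.2, -0.5]
grip_width: 0.0005
grip_force: 0.0
```

```bash
python3 plan.py 0.4735 -0.035 0.044 104; python3 - <<'E'
from h import *
b=optics.get_image("wrist")[:,:,::-1];cv2.imwrite("pics/w3.png",b)
E
```

```text
clk 4.0 tcp [ 0.4713 -0.0349  0.1501] F [ 0.   0.2 -0.5] shift mm [ -2.2  -0.7 106.1] turn deg [ 0.  -0.  -0.1] j6 -1.8915592981925544
```

View pics/w3.png

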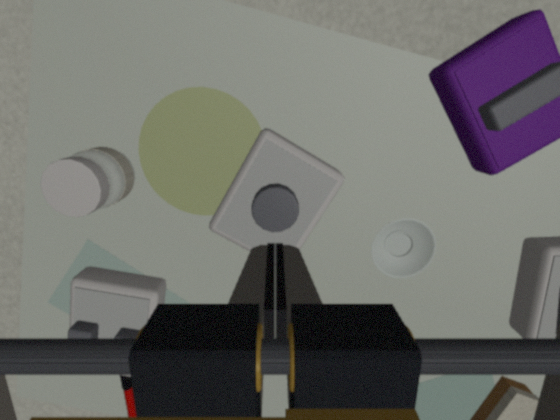

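The wrist view shows the round key centred at about (275,207), in line with the fingers.

```bash
python3 - <<'E'
from h import *
print(wcast((275,207),.054).round(4))
E
```

```text
[ 0.469  -0.0356  0.054 ]
```

Call:
move_arm(deltas=[[[0,0,35,0,0,0,0],[0,0,70,0,0,0,0],[0,0,88,0,0,0,0],[0,0,93,0,0,0,0],[0,0,96,0,0,0,0],[0,0,99,0,0,0,0],[0,0,102,0,0,0,0],[0,0,104,0,0,0,0],[0,0,105.5,0,0,0,0],[0,0,105.5,0,0,0,0],[0,0,105.5,0,0,0,0]]])

```text
clock: 4.97
tcp_pos: [0.4723, -0.0357, 0.0463]
eef_rot: [-0.121, 0.993, -0.0, 0.001]
force: [-4.0, 2.3, 11.6]
grip_width: 0.0001
grip_force: 5.8
```

Call:
move_arm(deltas=[[[0,0,1,0,0,0,0],[0,0,1,0,0,0,0],[0,0,1,0,0,0,0]]])

```text
clock: 5.22
tcp_pos: [0.4724, -0.0357, 0.0461]
eef_rot: [-0.121, 0.993, -0.0, 0.001]
force: [-7.6, 3.4, 25.7]
grip_width: 0.0005
grip_force: 13.0
```

Bottomed out: z is steady at 46 mm and the force is rising. I'll lift off and go to the bar key.

Call:
move_arm(deltas=[[[0,0,-5,0,0,0,0],[0,0,-40,0,0,0,0],[0,0,-75,0,0,0,0],[0,0,-105,0,0,0,0],[0,0,-105,0,0,0,0],[0,0,-105,0,0,0,0]]])

```text
clock: 5.72
tcp_pos: [0.4736, -0.0362, 0.1512]
eef_rot: [-0.121, 0.993, -0.001, 0.003]
force: [0.2, -0.5, -0.2]
grip_width: 0.0002
grip_force: 0.0
```

```bash
python3 plan.py 0.653 0.118 0.15 102
```

```text
clk 5.7167 tcp [ 0.4736 -0.0362  0.1512] F [ 0.2 -0.5 -0.2] shift mm [-211.2  106.6    2.1] turn deg [-0.1  0.3  1.9] j6 -1.8922008292717263
```

Call:
move_arm(deltas=[[[-20,10,0,0,0,0,0],[-52,26,0,0,0,0,0],[-86,43,0,0,0,0,0],[-120,61,0,0,0,1,0],[-154,78,0,0,0,2,0],[-185,94,0,0,0,2,0],[-205,104,0,0,0,2,0],[-211,107,0,0,0,2,0],[-211,107,0,0,0,2,0],[-211,107,0,0,0,2,0],[-211,107,0,0,0,2,0],[-211,107,0,0,0,2,0]]])

```text
clock: 6.72
tcp_pos: [0.6497, 0.1176, 0.1489]
eef_rot: [-0.103, 0.995, -0.0, -0.0]
force: [-0.9, 0.2, -0.5]
grip_width: 0.0003
grip_force: 0.0
```

```bash
python3 plan.py 0.653 0.118 0.046 102; python3 - <<'E'
from h import *
b=optics.get_image("wrist")[:,:,::-1];cv2.imwrite("pics/w4.png",b)
for n in("top","scene"): cv2.imwrite(f"pics/{n}3.png",optics.get_image(n)[:,:,::-1])
E
```

```text
clk 6.7167 tcp [0.6497 0.1176 0.1489] F [-0.9  0.2 -0.5] shift mm [ -3.5  -0.2 102.9] turn deg [-0.  -0.  -0.2] j6 -1.600461890264801
```

View pics/w4.png

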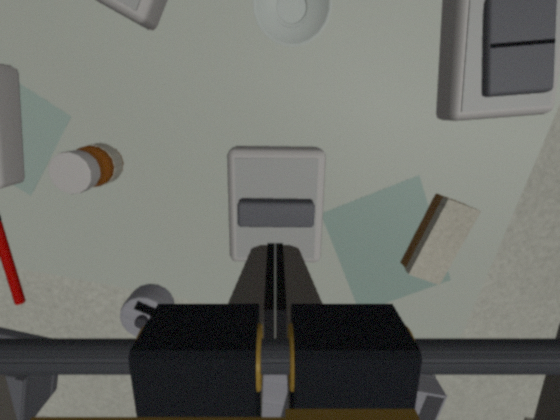

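The bar key spans about (238..314, 199..227), centred at about (276,213), in line with the fingers.

```bash
python3 - <<'E'
from h import *
for p in((276,199),(276,213),(276,227)):print(wcast(p,.054).round(4))
E
```

```text
[0.6409 0.1166 0.054 ]
[0.6524 0.119  0.054 ]
[0.6643 0.1215 0.054 ]
```

Call:
move_arm(deltas=[[[-3,0,35,0,0,0,0],[-3,0,70,0,0,0,0],[-3,0,87,0,0,0,0],[-3,0,92,0,0,0,0],[-3,0,95,0,0,0,0],[-3,0,98,0,0,0,0],[-3,0,101,0,0,0,0],[-3,0,103,0,0,0,0],[-3,0,104.5,0,0,0,0],[-3,0,105,0,0,0,0],[-3,0,105,0,0,0,0]]])

```text
clock: 7.78
tcp_pos: [0.6545, 0.1193, 0.0463]
eef_rot: [-0.104, 0.995, -0.0, 0.001]
force: [-5.5, -1.5, 15.3]
grip_width: 0.0004
grip_force: 7.2
```

Call:
move_arm(deltas=[[[0,0,0.8,0,0,0,0],[0,0,0.8,0,0,0,0],[0,0,0.8,0,0,0,0]]])

```text
clock: 8.03
tcp_pos: [0.6546, 0.1193, 0.0462]
eef_rot: [-0.104, 0.995, -0.0, 0.001]
force: [-7.9, -2.2, 20.3]
grip_width: 0.0
grip_force: 10.3
```

Bottomed out at 46 mm. I'll retract high and clear, then verify.

Call:
move_arm(deltas=[[[0,0,-5,0,0,0,0],[0,0,-40,0,0,0,0],[0,0,-75,0,0,0,0],[0,0,-110,0,0,0,0],[0,0,-145,0,0,0,0],[25,0,-165,0,0,0,0],[60,0,-165,0,0,0,0],[95,0,-165,0,0,0,0],[130,0,-165,0,0,0,0],[165,0,-165,0,0,0,0],[195,0,-165,0,0,0,0],[210,0,-165,0,0,0,0],[210,0,-165,0,0,0,0],[210,0,-165,0,0,0,0]]])

```text
clock: 9.2
tcp_pos: [0.4489, 0.0762, 0.2092]
eef_rot: [-0.104, 0.995, 0.0, 0.001]
force: [0.2, -0.0, 0.1]
grip_width: 0.0007
grip_force: 0.0
```

```bash
python3 - <<'E'
from h import *
s=optics.get_image("scene")[:,:,::-1];s0=cv2.imread("pics/scene0.png")
f=lambda i,x,y:cv2.resize(i[y:y+90,x:x+90],(260,260),interpolation=cv2.INTER_CUBIC)
P=((330,125),(172,140),(275,200))
cv2.imwrite("pics/c5.png",np.vstack([np.hstack([f(i,*p) for p in P]) for i in(s0,s)]))
print(monitor.get_obs()["force"])
E
```

```text
[0.26937207 0.04070044 0.72410927]
```

View pics/c5.png

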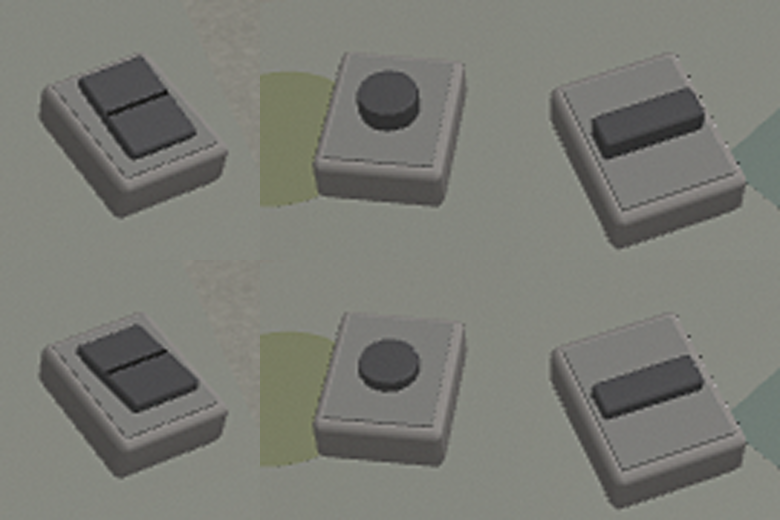

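The before and after crops show all three keys pressed and the pods in the same place. The arm is clear.

```bash
python3 -c "
from workcell import ticket
print(ticket.hand_in())"
```

```text
the job is handed in; nothing more can be done
None
```

I pressed the rocker over, then the round key fully in, then the bar key fully in; the pods did not visibly move, the arm is clear, and the job was handed in at about 9 s of the 42 s allowed.

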